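# Clear the dust extractor gutter and hold its reset

### The arm

A 7-joint arm with a two-finger parallel gripper is mounted at the origin on the work surface. World frame = base frame: x ahead of the robot, y to its left, z up, the work surface at z = 0. Lengths are in m, angles in rad, forces in N, time in s.
With the tool pointing down it reaches from about 0.425 to 1.025 m from the base axis. Payload 9.4 kg.
Tool frame: the origin (TCP) lies on the centre line of the jaws, within the pads' length; the fingertips stand 22 mm ahead of it and the grasp point (between the pads) lies 3 mm ahead of it; z points along the fingers, y is the line along which they close (so a half turn about z gives the same grasp; the last joint's range is limited). The gripper opens to 93 mm and grips with 3 to 60 N. Pads are 15 mm wide; open, the fingers measure 128 mm over their backs; the gripper's body (75 mm by 188 mm) begins 65 mm behind the grasp point.
Start: joints at [-1.419, 0.599, -0.003, 1.599, 0.002, 0.943, -0.08], TCP at [0.164, 0.706, 0.241] pointing down, gripper open.
Joint ranges: [-2.57, 2.57], [-0.35, 1.97], [-1.29, 1.29], [0.11, 2.56], [-1.05, 4.19], [0.11, 1.86], [-2.63, 2.63]. Speed limits (rad/s): [2.22, 2.22, 3.01, 3.01, 3.14, 3.14, 3.14].

### API

Orientations are given as a rotation vector (axis times angle).
In Python, from workcell import * gives the robot as it stands.
- The arm moves only by the tool carry_out, never from a script. Its argument "motion" is one flat list of numbers, 7 for each row, row after row: the shift along the tool's x, y, z in m, then the turn, a rotation vector about the tool's x, y, z in rad, then the opening, from -1 (shut) to 1 (fully open), so that 0 is half open. A call has 1 to 8 rows; each row shifts and turns the commanded pose from where the row before left it, along the tool's axes as they then stand; what a row does not reach is not made up. A row lasts 1/12 s, in which the tool goes at most 41.7 mm and 7.16 degrees, less where a joint would pass 70% of its speed; a pose out of reach is approached as far as the arm can. A call is refused whole if a number of a shift passes 0.0417 or a number of a turn 0.125, either way. A call with a gripper value outside its range is refused whole. The fingers move at their own pace and stop on an object; "force" is the grip in N (left out, the last holds). Time passes only in rows, so rows that do not move let the fingers close. It gives the time, the measured TCP pose, the force, the opening and the grip force at its end, in the units of the state.
- sense(): the state, without advancing time (a new reading comes with each control period).
- capture(name): name is "side" or "top"; returns the picture (384x512x3 uint8, red, green, blue); there is no depth.
- camera_params(name): a dict with "camera_matrix" (3x3 intrinsics, pixels), "rvec" (rotation vector, rad) and "tvec" (3), from world to camera coordinates, as OpenCV has them. Camera axes: x right, y down, z forward; pixel columns grow to the right and rows downward; lengths in m; the calibration is good to about 2 mm. A picture is of the moment at which its call begins. camera_params takes no time and is no camera call.
- close_job(): hands the job in; it is judged then, once.
The state is a dict: "clock": time; "joints": joint angles; "dq": joint speeds; "tau": joint torques, N m; "tool_pos": TCP position; "tcp_rot": TCP orientation; "force": force on the tool from outside, world axes, zero at the start; "ft_torque": the same for the moment, N m; "gripper_width": opening from 0.0 (shut) to 1.0 (fully open); "grip_force": force on a finger pad.
Only numpy, scipy, OpenCV 4.12 (cv2) and the standard library are available. Lean on these libraries where they do the work, as an engineer would, in place of code of your own. Each camera call takes 0.05 s, during which the arm holds its last target. There are 200 camera calls.

### The job

The sculptor's bench dust extractor has tripped because three yellow resin casting plugs lie in its intake gutter. Take the wooden-handled stylus out of its stand and, touching the plugs only with the stylus and not with the gripper, sweep all three out of the gutter's open end into the red scrap tray; then reach the stylus through the round hole in the grey control box and press the recessed red reset button fully down. Your program finishes while holding: stylus still in the gripper, button still held fully down, and the jar, the bust and the mould left standing where they are.

Things in the scene. Friction and masses are not known exactly. Their poses are not given: they have to be found in the camera images.
- extractor: Fixed green cabinet, top 75 mm high; origin on the table, spans x -70..70, y -160..100 mm. On top a steel gutter along its y axis at x = 30: inside width 36, side walls 6 thick with tops 87 mm above the table, floor at 75; closed by a wall at -y (inner face y = -154), open at +y (y = 100). Grey control box at x = -35, y = -60: 64 x 90 mm, top at 120 mm, a round hole in it. Yaw up to 0.3 rad either way.
- gutter_closed (a point): Middle of the gutter floor at its closed end (inner face of the end wall), 75 mm above the table.
- gutter_open (a point): Middle of the gutter floor at its open end, where it stops over the edge of the red tray. From gutter_closed to gutter_open is the sweeping direction, 254 mm.
- aperture (a point): Centre of the round hole's mouth in the flat top of the control box (yellow ring around it), 120 mm above the table. The hole is vertical, 24 mm in diameter, with the button 28 mm down.
- reset_top (a point): Centre of the top face of the red reset button, 20 mm in diameter, at the bottom of the hole, 92 mm above the table when up; moves with the button.
- reset (a joint): Travel of the reset button in m: 0 up, 0.006 fully down; spring return, about 2 N to start and 6.3 N fully down, with a hard stop there.
- tray: Fixed red scrap tray, open on top, 150 x 150 mm outside, 47 mm high, walls 4 mm thick; origin at the centre of its underside. It stands on the table at the gutter's open end, 1 to 9 mm off the cabinet.
- plug0_mid (a point): Centre of a smooth yellow cast-resin plug (slides easily): a slightly tapered round stub, 30 mm in diameter at the foot, 28 at the top, 20 mm high, 20 to 42 g. It stands in the gutter at the start, its centre 10 mm above the gutter floor and at least 59 mm from the closed end.
- plug1_mid (a point): Centre of a second plug, the same.
- plug2_mid (a point): Centre of a third plug, the same. The order of the three along the gutter varies.
- stylus: Loose stylus, 142 mm long, 80 g, upright (z up) in its stand. Origin at its lower tip; z runs along it to the handle. Round steel rod 12 mm in diameter with a bevelled tip from z = 0 to 66, brass collar 30 mm in diameter z = 66..72, square light-wood handle 22 x 22 mm (sides along its x and y) z = 72..142.
- stand: Fixed dark wooden block 64 x 64 x 70 mm high with a vertical through hole 15 mm in diameter in its middle; origin at the centre of its underside. The stylus collar rests on its top, tip 4 mm above the table. It stands either to the left or to the right of the extractor.
- jar: Bystander: amber glass jar 60 mm in diameter, 90 mm high, loose; origin at the centre of its underside.
- bust: Bystander: small terracotta bust on a dark wooden foot 55 x 55 mm, 118 mm high, loose; origin at the centre of its underside.
- mould: Bystander: open plaster mould block 90 x 75 x 40 mm, loose; origin at the centre of its underside.
Not all that is in view belongs to the job. What is shaped like the part that bears plug2_mid but black, orange or pink is not meant.

How it is judged:
On the way, in this order (a step that is already met when the one before it is completed fails the run):
1. the stylus is lifted out of its stand in the gripper (height (world z) of stylus above 0.05 m and contact force between the fingers and stylus above 1 N), for 0.1 s.
2. all three plugs lie in the red tray (x of plug0_mid in the frame of tray between -0.072 and 0.072 m and y of plug0_mid in the frame of tray between -0.072 and 0.072 m and z of plug0_mid in the frame of tray between 0 and 0.055 m and x of plug1_mid in the frame of tray between -0.072 and 0.072 m and y of plug1_mid in the frame of tray between -0.072 and 0.072 m and z of plug1_mid in the frame of tray between 0 and 0.055 m and x of plug2_mid in the frame of tray between -0.072 and 0.072 m and y of plug2_mid in the frame of tray between -0.072 and 0.072 m and z of plug2_mid in the frame of tray between 0 and 0.055 m), for 0.2 s.
3. the stylus in the gripper presses the reset button down through the hole (value of joint reset above 0.0045 m and distance between stylus and reset_top below 0.014 m and contact force between the fingers and stylus above 1 N), for 0.3 s.
At the end, for the whole second after the job is handed in: Through the last second: all plugs inside the tray (centres within its walls, under 55 mm above its underside); reset at least 4.5 mm down, stylus tip in the hole within 12 mm of its axis and 14 mm of the button top, gripped with over 1 N; jar, bust and mould upright (all of step 2 and all of step 3 and horizontal distance between stylus and aperture below 0.012 m and z of stylus in the frame of aperture below -0.02 m and angle between each of jar, bust, mould's own z axis and vertical below 0.2 rad); the arm keeps its last pose, push and grip.
It fails at once if the gripper or arm touches a plug (contact force between any of the fingers, the arm and plug0 above 0.5 N or contact force between any of the fingers, the arm and plug1 above 0.5 N or contact force between any of the fingers, the arm and plug2 above 0.5 N).
It fails at once if the jar, bust or mould is moved by more than 30 mm (distance of any of jar, bust, mould from where it was at the start of the episode above 0.03 m).
It also fails if it takes over 58 s, if anything falls off the work surface, if the arm or the gripper's body presses on something with over 40 N, if the wrist force passes 120 N, or if a joint passes its speed limit or range.

## Working session

There is one attempt and no reset: what is moved stays moved. The work goes in short steps, Python scripts to look and compute and a tool call to move; the robot and the scene stay as the last step left them, time stands still between calls to the robot, and variables do not carry over. Pictures are saved under pics/ and viewed, at most 10 in all, crops included, and the job is handed in when it is done.

Besides the shell and the picture viewer there is one more tool, called after "Request:" by a JSON object that holds its "name" and its "arguments", one argument or row to a line. carry_out: Moves the arm, as the interface text tells. Its arguments: {"type":"object","properties":{"motion":{"type":"array","items":{"type":"number"}},"force":{"type":"number"}},"required":["motion"]}

```bash
mkdir -p pics; ls; python3 - <<'E'
from workcell import *
import cv2,numpy as np
for n in("top","side"):
    cv2.imwrite(f"pics/{n}0.png",capture(n)[:,:,::-1]); print(camera_params(n))
s=sense();print(s)
E
```

```text
pics
{'camera_matrix': array([[408.35915459,   0.        , 258.35048543],
       [  0.        , 408.35915459, 193.33497602],
       [  0.        ,   0.        ,   1.        ]]), 'rvec': array([ 2.07495274, -2.12971617,  0.24416918]), 'tvec': array([0.02505488, 0.57807896, 0.94118715])}
{'camera_matrix': array([[402.62266647,   0.        , 253.86657201],
       [  0.        , 402.62266647, 190.06878493],
       [  0.        ,   0.        ,   1.        ]]), 'rvec': array([ 2.13846117, -0.79831204,  0.35729134]), 'tvec': array([-0.42520125,  0.30848858,  0.85145039])}
{'clock': 0.1, 'joints': array([-1.4186693 ,  0.60003531, -0.00254414,  1.6000222 ,  0.00178012,
        0.94287723, -0.07982735]), 'dq': array([-1.82436470e-04, -1.99832954e-03,  1.68492005e-04, -5.74952897e-04,
       -1.87519735e-05, -2.05965537e-04, -1.17059473e-03]), 'tau': array([ 5.29270168e-03, -7.66551447e+01,  1.50241669e+00, -2.52937192e+01,
       -5.22932480e-02,  1.36865705e-02,  4.03215176e-05]), 'tool_pos': array([0.16437218, 0.70572575, 0.23986325]), 'tcp_rot': array([-3.58620598e-01, -3.12101207e+00,  2.10344342e-03]), 'force': array([-0.19994193, -0.00516068, -0.54133018]), 'ft_torque': array([-0.00597949,  0.02960415,  0.0501976 ]), 'grip_force': 0.0, 'gripper_width': 1.0009131738587533}
```

View pics/top0.png

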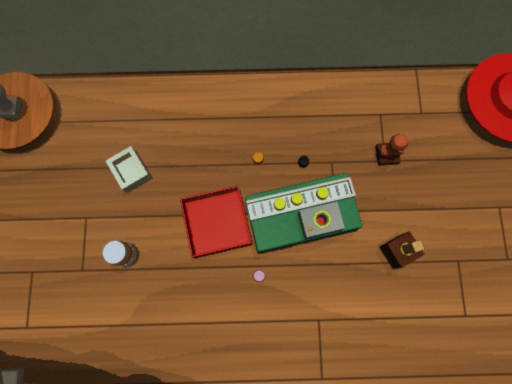

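View pics/side0.png

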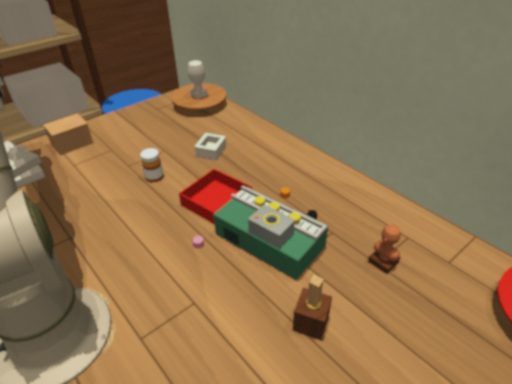

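Top view: stylus in its stand at about (405,248), right of the extractor. The yellow plugs are in the gutter at (280,204), (297,199) and (323,193). The orange (258,158), black (304,161) and pink (259,276) stubs stand on the table, so they are not meant. Ring at about (321,219), red tray (216,222), bust (395,148), mould (127,168), jar (118,253).

```bash
cat > h.py <<'E'
from workcell import *
import cv2,numpy as np
from scipy.spatial.transform import Rotation as R
def ray(n,uv,z):
    p=camera_params(n);M=R.from_rotvec(p["rvec"]).as_matrix();K=p["camera_matrix"]
    uv=np.atleast_2d(np.asarray(uv,float));d=np.c_[uv,np.ones(len(uv))]@np.linalg.inv(K).T@M
    c=-M.T@p["tvec"];return c+d*((z-c[2])/d[:,2])[:,None]
def proj(n,P):
    p=camera_params(n);return cv2.projectPoints(np.atleast_2d(np.asarray(P,float)),p["rvec"],p["tvec"],p["camera_matrix"],None)[0][:,0]
def blobs(im,lo,hi,amin=15):
    m=cv2.inRange(cv2.cvtColor(im,cv2.COLOR_RGB2HSV),lo,hi)
    n,l,s,c=cv2.connectedComponentsWithStats(m)
    return [(s[i,4],c[i],(l==i).astype(np.uint8)) for i in range(1,n) if s[i,4]>=amin]
E
python3 - <<'E'
from h import *
np.set_printoptions(precision=4,suppress=True)
im=capture("top");
for a,c,m in blobs(im,(22,150,120),(36,255,255)): print("yellow",a,c,ray("top",c,.095)[0],ray("top",c,.12)[0])
def rect(m,z,name):
    k=max(cv2.findContours(m,0,1)[0],key=cv2.contourArea)
    b=cv2.boxPoints(cv2.minAreaRect(k));P=ray("top",b,z)[:,:2]
    print(name,"px",b.mean(0),"ctr",P.mean(0),"sides",np.linalg.norm(np.diff(P,axis=0),axis=1)[:2],"dirs",[np.degrees(np.arctan2(*(P[i+1]-P[i])[::-1])) for i in (0,1)])
for a,c,m in blobs(im,(60,120,40),(90,255,255),200): rect(m,.075,"green")
for a,c,m in blobs(im,(0,180,120),(6,255,255),1500)+blobs(im,(174,180,120),(180,255,255),1500): rect(m,.047,"red")
for a,c,m in blobs(im,(0,0,170),(180,60,255),100): rect(m,.087,"white")
for a,c,m in blobs(im,(15,60,140),(25,190,255),30): 
    if 380<c[0]<440 and 220<c[1]<270: rect(m,.146,"handle")
c=im[130:290,240:440];cv2.imwrite("pics/c1.png",cv2.resize(c[:,:,::-1],(800,640)[:1]+(600,),interpolation=2))
E
```

```text
yellow 95 [322.2947 192.2211] [ 0.5706 -0.143   0.095 ] [ 0.5648 -0.1388  0.12  ]
yellow 95 [296.7474 198.0316] [ 0.5579 -0.0812  0.095 ] [ 0.5525 -0.0786  0.12  ]
yellow 95 [279.2737 203.2947] [ 0.5462 -0.039   0.095 ] [ 0.5411 -0.0375  0.12  ]
yellow 89 [321.6966 218.573 ] [ 0.5068 -0.1377  0.095 ] [ 0.5027 -0.1336  0.12  ]
green px [299.4626 185.339 ] ctr [ 0.5941 -0.0921] sides [0.2359 0.0077] dirs [np.float64(-78.08518982802651), np.float64(-171.5486567423732)]
green px [347.4412 214.2647] ctr [ 0.5193 -0.2037] sides [0.0509 0.0748] dirs [np.float64(-77.30902209707628), np.float64(-170.66303858962002)]
green px [277.9267 230.7602] ctr [ 0.4837 -0.0345] sides [0.1181 0.0744] dirs [np.float64(-77.71427811923874), np.float64(-169.28026009020104)]
red px [489.  97.] ctr [ 0.8334 -0.6111] sides [0.1203 0.2569] dirs [np.float64(-91.47241712940837), np.float64(170.55143865904716)]
red px [214.6151 220.6657] ctr [0.5176 0.1199] sides [0.1543 0.1509] dirs [np.float64(-78.06189754729724), np.float64(-168.27227673097528)]
white px [126.0492 167.0129] ctr [0.6487 0.3325] sides [0.0711 0.0858] dirs [np.float64(-58.72060789794764), np.float64(-149.5553654291127)]
white px [300.3651 197.9157] ctr [ 0.5601 -0.0916] sides [0.2612 0.0482] dirs [np.float64(-78.19320919536285), np.float64(-171.7475624342303)]
white px [113.5 251.5] ctr [0.4432 0.3521] sides [0.0493 0.0489] dirs [np.float64(-91.49249990409298), np.float64(-177.2515538541837)]
handle px [416.4396 241.0258] ctr [ 0.4431 -0.3354] sides [0.024  0.0425] dirs [np.float64(-68.94612223395768), np.float64(-162.80161565929262)]
```

View pics/c1.png

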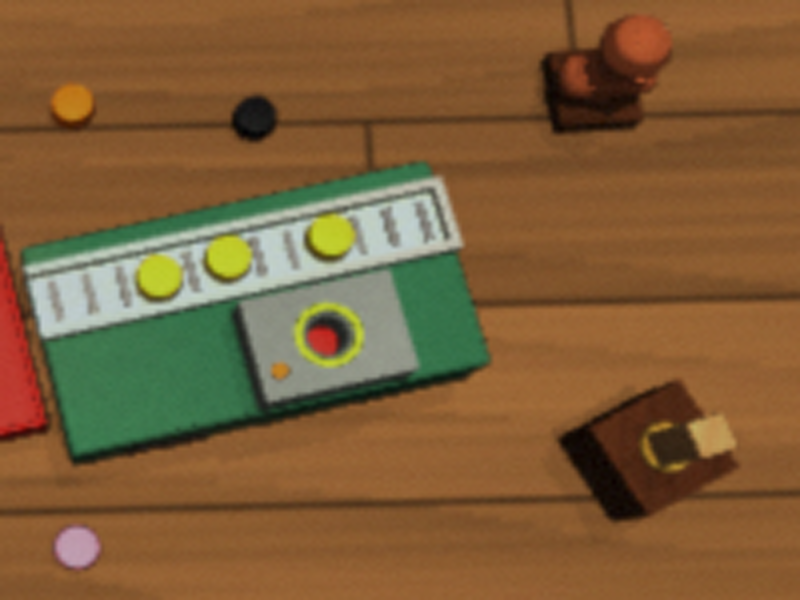

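The crop shows three yellow plugs in the gutter, the only stubs there. The black, orange and pink ones are on the table. The stylus handle top is near (418,246), and its collar on the stand near (406,249). Gutter and ring agree: aperture about (0.5026,-0.134), yaw about 0.207. Next I measure the handle.

```bash
python3 - <<'E'
from h import *
np.set_printoptions(precision=4,suppress=True)
im=capture("top");s=capture("side")
h=cv2.cvtColor(im,cv2.COLOR_RGB2HSV)
print(h[240:252,412:426,0]);print(h[240:252,412:426,2])
print(ray("top",(418.3,246.5),.146),ray("top",(406.2,249),.073))
a=cv2.resize(im[225:270,375:435,::-1],(480,360),interpolation=2)
b=cv2.resize(s[265:345,285:345,::-1],(300,400),interpolation=2)
o=np.zeros((400,780,3),np.uint8);o[:360,:480]=a;o[:,480:]=b;cv2.imwrite("pics/c2.png",o)
E
```

```text
[[10 11 11 11 14 15 15 16 17 15 14 14 14 14]
 [11 13 15 16 16 16 17 18 18 15 14 14 14 14]
 [16 19 19 19 20 18 17 18 18 17 15 14 14 14]
 [18 23 22 20 19 18 17 18 19 18 15 15 14 14]
 [18 23 22 20 19 18 18 18 18 19 16 14 14 14]
 [18 20 21 20 19 18 18 18 19 19 18 14 14 14]
 [14 18 21 20 19 17 18 19 19 19 18 15 15 14]
 [15 18 20 20 18 18 18 19 20 19 18 17 15 14]
 [15 17 18 19 18 18 18 18 20 19 18 18 14 14]
 [15 16 17 18 18 17 19 19 19 18 17 16 14 14]
 [15 16 15 16 17 17 18 17 15 14 14 14 14 15]
 [15 15 15 16 17 16 13 13 11 10 10 14 15 14]]
[[ 79  80  84 101 145 152 138 157 164 152 150 150 152 152]
 [ 80  95 114 116 149 178 183 186 181 159 153 156 157 156]
 [111 139 176 178 186 189 189 189 187 174 158 159 161 158]
 [169 184 189 189 189 192 188 188 190 181 161 159 158 158]
 [150 186 190 190 191 190 188 189 191 185 166 153 151 154]
 [108 180 190 193 189 189 191 190 191 188 181 151 145 145]
 [ 92 165 187 190 190 192 190 190 190 191 182 155 142 141]
 [ 65 115 177 189 189 190 191 190 190 189 188 177 145 143]
 [ 54  81 154 188 190 190 190 193 188 190 186 177 145 143]
 [ 55  75 137 185 188 190 189 188 185 175 170 162 130 139]
 [ 54  59 101 175 186 184 174 167 153 116 110 135 137 136]
 [ 51  50  83 143 166 152 109  85  84  81  94 126 136 135]]
[[ 0.4309 -0.3381  0.146 ]] [[ 0.4322 -0.3374  0.073 ]]
```

View pics/c2.png

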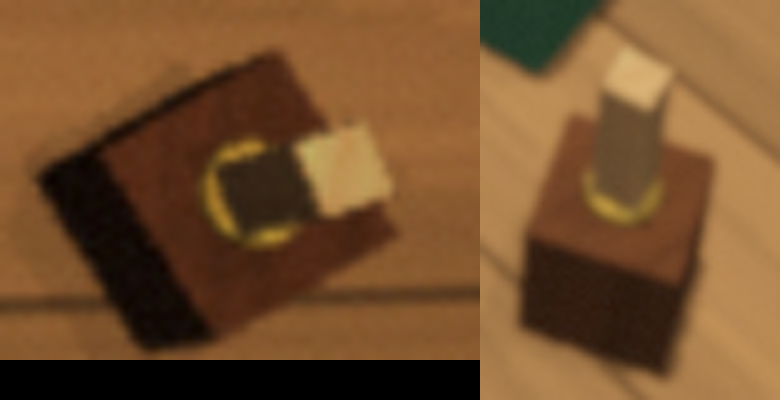

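```bash
cat >> h.py <<'E'
def st():
    s=sense();M=R.from_rotvec(s["tcp_rot"]).as_matrix();return s,s["tool_pos"],M
def to(P):
    s,p,M=st();d=M.T@(np.array(P)-p);return np.round(d,4)
def show():
    s,p,M=st();print("t",round(s["clock"],2),"p",p.round(4),"yaw_x %.2f yaw_y %.2f tilt %.2f"%(*[np.degrees(np.arctan2(M[1,i],M[0,i])) for i in(0,1)],np.degrees(np.arccos(-M[2,2]))),"F",s["force"].round(2),"w",round(s["gripper_width"],3),"g",round(float(s["grip_force"]),1),"j",s["joints"].round(2))
E
python3 - <<'E'
from h import *
show();print(to([.6,.15,.24]))
uv=np.array([(297,148),(363,122),(395,190),(325,217)])/8+[375,225]-.5
P=ray("top",uv,.146)[:,:2];print(P.mean(0),[np.degrees(np.arctan2(*(P[(i+1)%4]-P[i])[::-1])) for i in range(4)],[np.linalg.norm(P[(i+1)%4]-P[i]) for i in range(4)])
# lower edge/collar center
c=ray("top",np.array([256,193])/8+[375,225]-.5,.078);print(c)
c=ray("side",np.array([624-480,195])/5+[285,265]-.5,.078);print(c, ray("side",np.array([638-480,77])/5+[285,265]-.5,.146))
E
```

```text
t 0.25 p [0.1644 0.7059 0.2402] yaw_x 166.89 yaw_y 76.89 tilt 0.05 F [-0.06  0.94 -0.36] w 1.0 g 0.0 j [-1.42  0.6  -0.    1.6   0.    0.94 -0.08]
[-0.5503 -0.4426  0.0006]
[ 0.43278488 -0.33682494] [np.float64(-70.6607220316447), np.float64(-160.62155729297567), np.float64(108.85295587555291), np.float64(16.343962087289963)] [np.float64(0.02014661199639482), np.float64(0.019996501718189827), np.float64(0.02119796232204365), np.float64(0.019843682801600825)]
[[ 0.4326135  -0.33640038  0.078     ]]
[[ 0.42843071 -0.33967156  0.078     ]] [[ 0.43272493 -0.33577761  0.146     ]]
```

Request:
{"name": "carry_out", "arguments": {
  "motion": [-0.04, -0.006, 0, 0, 0, 0.057, 1, -0.04, -0.006, 0, 0, 0, 0.057, 1, -0.04, -0.006, 0, 0, 0, 0.057, 1, -0.04, -0.006, 0, 0, 0, 0.057, 1, -0.04, -0.006, 0, 0, 0, 0.058, 1, -0.04, -0.006, 0, 0, 0, 0.058, 1, -0.04, -0.006, 0, 0, 0, 0.059, 1, -0.04, -0.006, 0, 0, 0, 0.059, 1]
}}

```text
clock: 0.92
tool_pos: [0.4347, 0.5296, 0.2405]
tcp_rot: [1.068, 2.954, 0.0]
force: [0.5, 0.3, 0.3]
gripper_width: 1.001
grip_force: 0.0
```

Request:
{"name": "carry_out", "arguments": {
  "motion": [-0.04, -0.006, 0, 0, 0, 0.06, 1, -0.04, -0.006, 0, 0, 0, 0.06, 1, -0.04, -0.006, 0, 0, 0, 0.061, 1, -0.04, -0.006, 0, 0, 0, 0.061, 1, -0.04, -0.006, 0, 0, 0, 0.062, 1, -0.04, -0.006, 0, 0, 0, 0.063, 1, -0.04, -0.006, 0, 0, 0, 0.063, 1, -0.04, -0.006, 0, 0, 0, 0.064, 1]
}}

```text
clock: 1.58
tool_pos: [0.5926, 0.2507, 0.2407]
tcp_rot: [1.758, 2.603, 0.001]
force: [1.4, -0.3, 0.1]
gripper_width: 0.999
grip_force: 0.0
```

Request:
{"name": "carry_out", "arguments": {
  "motion": [-0.04, -0.006, 0, 0, 0, 0.065, 1, -0.04, -0.006, 0, 0, 0, 0.065, 1, -0.04, -0.006, 0, 0, 0, 0.066, 1, -0.04, -0.006, 0, 0, 0, 0.067, 1, -0.04, -0.006, 0, 0, 0, 0.068, 1, -0.04, -0.006, 0, 0, 0, 0.068, 1, -0.04, -0.006, 0, 0, 0, 0.069, 1, -0.04, -0.006, 0, 0, 0, 0.07, 1]
}}

```text
clock: 2.25
tool_pos: [0.5935, -0.0692, 0.2407]
tcp_rot: [2.387, 2.042, 0.001]
force: [1.4, -0.2, 0.4]
gripper_width: 1.001
grip_force: 0.0
```

```bash
python3 - <<'E'
from h import *
show();print(to([.4325,-.337,.24]))
E
```

```text
t 2.25 p [ 0.5935 -0.0692  0.2407] yaw_x 81.10 yaw_y -8.90 tilt 0.04 F [ 1.42 -0.25  0.4 ] w 1.001 g 0.0 j [-0.27  0.47  0.42  1.92 -0.26  0.8   0.14]
[-0.2895 -0.1176  0.0007]
```

Request:
{"name": "carry_out", "arguments": {
  "motion": [-0.036, -0.0145, 0, 0, 0, 0, 1, -0.036, -0.0145, 0, 0, 0, 0, 1, -0.036, -0.0145, 0, 0, 0, 0, 1, -0.036, -0.0145, 0, 0, 0, 0, 1, -0.036, -0.0145, 0, 0, 0, 0, 1, -0.036, -0.0145, 0, 0, 0, 0, 1, -0.036, -0.0145, 0, 0, 0, 0, 1, -0.036, -0.0145, 0, 0, 0, 0, 1]
}}

```text
clock: 2.92
tool_pos: [0.4342, -0.3358, 0.2408]
tcp_rot: [2.383, 2.047, 0.001]
force: [0.7, -1.1, 0.5]
gripper_width: 0.998
grip_force: 0.0
```

Request:
{"name": "carry_out", "arguments": {
  "motion": [0, 0, 0, 0, 0, 0.12, 1, 0, 0, 0, 0, 0, 0.12, 1, 0, 0, 0, 0, 0, 0.12, 1, 0, 0, 0, 0, 0, 0.12, 1, 0, 0, 0, 0, 0, 0.12, 1, 0, 0, 0, 0, 0, 0.12, 1, 0, 0, 0, 0, 0, 0.12, 1, 0, 0, 0, 0, 0, 0.12, 1]
}}

```text
clock: 3.58
tool_pos: [0.4354, -0.3343, 0.2407]
tcp_rot: [3.061, 0.705, 0.0]
force: [0.0, 0.3, -0.1]
gripper_width: 0.998
grip_force: 0.0
```

Request:
{"name": "carry_out", "arguments": {
  "motion": [0, 0, 0, 0, 0, 0.12, 1, 0, 0, 0, 0, 0, 0, 1, 0, 0, 0, 0, 0, 0, 1]
}}

```text
clock: 3.83
tool_pos: [0.4355, -0.3342, 0.2405]
tcp_rot: [3.095, 0.536, -0.001]
force: [-0.0, 0.4, -0.3]
gripper_width: 1.004
grip_force: 0.0
```

```bash
python3 - <<'E'
from h import *
show();print(to([.4325,-.337,.112]))
E
```

```text
t 3.83 p [ 0.4355 -0.3342  0.2405] yaw_x 19.65 yaw_y -70.35 tilt 0.03 F [-0.04  0.39 -0.29] w 1.004 g 0.0 j [ 0.04  0.48  0.75  2.03 -0.45  0.8  -0.18]
[-0.0037  0.0017  0.1285]
```

Request:
{"name": "carry_out", "arguments": {
  "motion": [-0.003, 0.0015, 0.03, 0, 0, 0, 1, 0, 0, 0.03, 0, 0, 0, 1, 0, 0, 0.03, 0, 0, 0, 1, 0, 0, 0.03, 0, 0, 0, 1, 0, 0, 0.0085, 0, 0, 0, 1, 0, 0, 0, 0, 0, 0, 0, 0, 0, 0, 0, 0, 0, -0.4, 0, 0, 0, 0, 0, 0, -0.4],
  "force": 15
}}

```text
clock: 4.5
tool_pos: [0.4335, -0.3375, 0.1136]
tcp_rot: [3.095, 0.53, 0.002]
force: [-0.7, 0.2, 0.6]
gripper_width: 0.834
grip_force: 0.0
```

Request:
{"name": "carry_out", "arguments": {
  "motion": [0, 0, 0, 0, 0, 0, -1, 0, 0, 0, 0, 0, 0, -1, 0, 0, 0, 0, 0, 0, -1, 0, 0, 0, 0, 0, 0, -1, 0, 0, 0, 0, 0, 0, -1, 0, 0, 0, 0, 0, 0, -1]
}}

```text
clock: 5.0
tool_pos: [0.4331, -0.3368, 0.1123]
tcp_rot: [3.096, 0.53, 0.0]
force: [0.1, -0.5, 0.1]
gripper_width: 0.403
grip_force: 0.0
```

```bash
python3 - <<'E'
from h import *
show();cv2.imwrite("pics/g1.png",np.hstack([cv2.resize(capture("side")[200:360,230:400,::-1],(425,400)),cv2.resize(capture("top")[190:290,330:430,::-1],(375,400)[:1]+(400,))]))
E
```

```text
t 5.0 p [ 0.4331 -0.3368  0.1123] yaw_x 19.43 yaw_y -70.57 tilt 0.01 F [ 0.08 -0.53  0.09] w 0.403 g 0.0 j [ 0.2   0.64  0.54  2.14 -0.65  0.53 -0.  ]
```

View pics/g1.png

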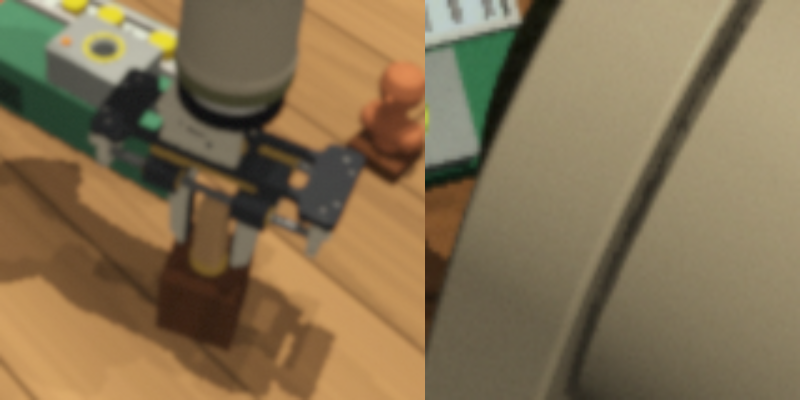

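Side view: the fingers straddle the handle in its stand, still closing. The top view is hidden by the arm. I close firmly next, then lift.

Request:
{"name": "carry_out", "arguments": {
  "motion": [0, 0, 0, 0, 0, 0, -1, 0, 0, 0, 0, 0, 0, -1, 0, 0, 0, 0, 0, 0, -1, 0, 0, 0, 0, 0, 0, -1, 0, 0, 0, 0, 0, 0, -1],
  "force": 15
}}

```text
clock: 5.52
tool_pos: [0.433, -0.3368, 0.1121]
tcp_rot: [-3.097, -0.53, 0.0]
force: [-0.2, 0.0, -0.2]
gripper_width: 0.237
grip_force: 14.9
```

Request:
{"name": "carry_out", "arguments": {
  "motion": [0, 0, 0, 0, 0, 0, -1, 0, 0, 0, 0, 0, 0, -1, 0, 0, 0, 0, 0, 0, -1],
  "force": 50
}}

```text
clock: 5.77
tool_pos: [0.433, -0.3368, 0.1121]
tcp_rot: [-3.097, -0.53, 0.0]
force: [-0.0, -0.1, 0.2]
gripper_width: 0.236
grip_force: 49.8
```

```bash
python3 - <<'E'
from h import *
show()
E
```

```text
t 5.77 p [ 0.433  -0.3368  0.1121] yaw_x 19.41 yaw_y -70.59 tilt 0.01 F [-0.   -0.09  0.21] w 0.236 g 49.8 j [ 0.2   0.64  0.54  2.14 -0.65  0.53 -0.  ]
```

Request:
{"name": "carry_out", "arguments": {
  "motion": [0, 0, -0.015, 0, 0, 0, -1, 0, 0, -0.03, 0, 0, 0, -1, 0, 0, -0.035, 0, 0, 0, -1, 0, 0, -0.035, 0, 0, 0, -1, 0, 0, -0.025, 0, 0, 0, -1, 0, 0, 0, 0, 0, 0, -1, 0, 0, 0, 0, 0, 0, -1]
}}

```text
clock: 6.35
tool_pos: [0.4336, -0.3369, 0.2531]
tcp_rot: [3.095, 0.53, 0.004]
force: [0.6, 0.1, -1.1]
gripper_width: 0.229
grip_force: 49.8
```

```bash
python3 - <<'E'
from h import *
show();print(to([.5797,-.1855,.252]))
E
```

```text
t 6.35 p [ 0.4336 -0.3369  0.2531] yaw_x 19.45 yaw_y -70.55 tilt 0.16 F [ 0.59  0.07 -1.15] w 0.229 g 49.8 j [ 0.03  0.46  0.77  2.02 -0.44  0.82 -0.18]
[ 0.1882 -0.0941  0.0014]
```

Request:
{"name": "carry_out", "arguments": {
  "motion": [0.0314, -0.0157, 0, 0, 0, 0, -1, 0.0314, -0.0157, 0, 0, 0, 0, -1, 0.0314, -0.0157, 0, 0, 0, 0, -1, 0.0314, -0.0157, 0, 0, 0, 0, -1, 0.0314, -0.0157, 0, 0, 0, 0, -1, 0.0314, -0.0157, 0, 0, 0, 0, -1, 0, 0, 0, 0, 0, 0, -1, 0, 0, 0, 0, 0, 0, -1]
}}

```text
clock: 7.02
tool_pos: [0.58, -0.1828, 0.2498]
tcp_rot: [-3.094, -0.536, 0.005]
force: [-0.5, -1.7, -0.7]
gripper_width: 0.236
grip_force: 49.8
```

```bash
python3 - <<'E'
from h import *
show();print(to([.5797,-.1855,.188]))
s=capture("side").copy();t=capture("top")
_,p,M=st()
tip=p+M[:,2]*.1081;print(tip)
u=proj("side",[tip,p,[.5797,-.1855,.075],[.5855,-.2129,.075]]);print(u)
cv2.imwrite("pics/a1.png",np.hstack([cv2.resize(s[130:290,220:380,::-1],(400,400)),cv2.resize(t[150:260,230:390,::-1],(400,400))]))
E
```

```text
t 7.02 p [ 0.58   -0.1828  0.2498] yaw_x 19.66 yaw_y -70.34 tilt 0.18 F [-0.55 -1.69 -0.72] w 0.236 g 49.8 j [-0.29  0.55  0.76  1.9  -0.48  0.89 -0.51]
[-0.001   0.0025  0.0618]
[ 0.5780462  -0.18574019  0.14274799]
[[310.86756634 208.44609044]
 [314.65795215 171.0818791 ]
 [309.20220253 228.7996839 ]
 [319.21512687 233.72851385]]
```

View pics/a1.png

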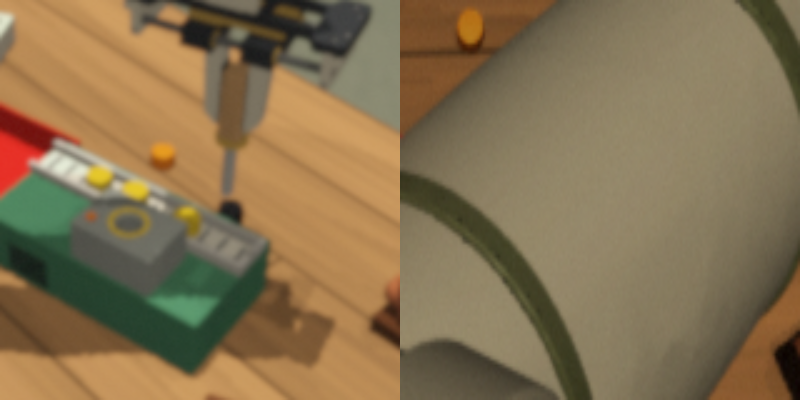

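Side crop: stylus tip at pixel (311,208), as predicted, over the free stretch behind the last plug. I lower it into the gutter.

Request:
{"name": "carry_out", "arguments": {
  "motion": [0, 0.001, 0.015, 0, 0, 0, -1, 0, 0, 0.015, 0, 0, 0, -1, 0, 0, 0.015, 0, 0, 0, -1, 0, 0, 0.009, 0, 0, 0, -1, 0, 0, 0.007, 0, 0, 0, -1, 0, 0, 0, 0, 0, 0, -1, 0, 0, 0, 0, 0, 0, -1, 0, 0, 0, 0, 0, 0, -1]
}}

```text
clock: 7.78
tool_pos: [0.5798, -0.1868, 0.1918]
tcp_rot: [3.096, 0.529, 0.001]
force: [-1.0, -0.3, -0.5]
gripper_width: 0.238
grip_force: 49.8
```

```bash
python3 - <<'E'
from h import *
show();print(to([.5797,-.1855,.187]),to([.5333-.0021,.0357+.0098,.187]))
s=capture("side");cv2.imwrite("pics/a2.png",cv2.resize(s[150:270,220:380,::-1],(800,600)))
E
```

```text
t 7.78 p [ 0.5798 -0.1868  0.1918] yaw_x 19.38 yaw_y -70.62 tilt 0.05 F [-0.95 -0.26 -0.53] w 0.238 g 49.8 j [-0.23  0.61  0.7   1.95 -0.55  0.78 -0.45]
[ 0.0003 -0.0013  0.0048] [ 0.0312 -0.2353  0.0047]
```

View pics/a2.png

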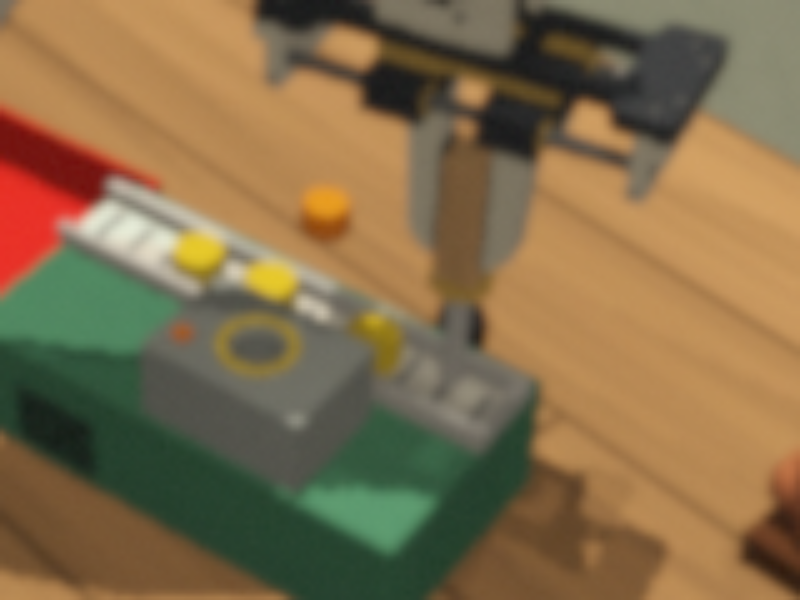

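```bash
python3 - <<'E'
from h import *
s=capture("side")
_,p,M=st();A=[p+M[:,2]*k for k in(.03,.0421,.07,.09,.1081)]
c=[.5797,-.1855]
print(proj("side",A).round(1).tolist())
e=np.array([.9787,.2055])
for q in(-.024,-.018,.018,.024): print(q,proj("side",[[*(np.array(c)+q*e),.087]]).round(1))
cv2.imwrite("pics/a3.png",cv2.resize(s[195:255,275:355,::-1],(800,600),interpolation=cv2.INTER_NEAREST))
E
```

```text
[[312.3, 202.0], [311.9, 206.0], [311.1, 214.8], [310.4, 221.0], [309.9, 226.4]]
-0.024 [[304.2 230.9]]
-0.018 [[305.6 229.5]]
0.018 [[313.4 221.1]]
0.024 [[314.7 219.8]]
```

View pics/a3.png

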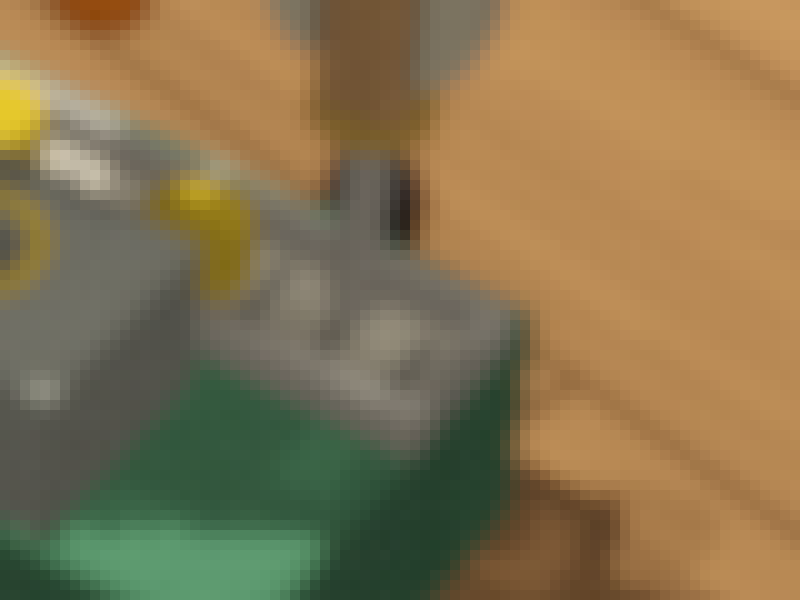

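The rod crosses in front of the far wall, tip about (310,226), so it is inside the gutter. I lower it 4 mm more and sweep.

Request:
{"name": "carry_out", "arguments": {
  "motion": [0, -0.001, 0.004, 0, 0, 0, -1, 0.0013, -0.0098, 0, 0, 0, 0, -1, 0.0013, -0.0098, 0, 0, 0, 0, -1, 0.0013, -0.0098, 0, 0, 0, 0, -1, 0.0013, -0.0098, 0, 0, 0, 0, -1, 0.0013, -0.0098, 0, 0, 0, 0, -1, 0.0013, -0.0098, 0, 0, 0, 0, -1]
}}

```text
clock: 8.47
tool_pos: [0.567, -0.1259, 0.1872]
tcp_rot: [-3.096, -0.531, -0.0]
force: [-0.2, -0.4, -1.2]
gripper_width: 0.235
grip_force: 49.8
```

```bash
python3 - <<'E'
from h import *
show();print(to([.5312,.0455,.187]))
E
```

```text
t 8.47 p [ 0.567  -0.1259  0.1872] yaw_x 19.46 yaw_y -70.54 tilt 0.01 F [-0.18 -0.4  -1.17] w 0.235 g 49.8 j [-0.34  0.59  0.71  2.02 -0.57  0.74 -0.52]
[ 0.0233 -0.1735  0.0002]
```

Request:
{"name": "carry_out", "arguments": {
  "motion": [0.0013, -0.0098, 0, 0, 0, 0, -1, 0.0013, -0.0098, 0, 0, 0, 0, -1, 0.0013, -0.0098, 0, 0, 0, 0, -1, 0.0013, -0.0098, 0, 0, 0, 0, -1, 0.0013, -0.0098, 0, 0, 0, 0, -1, 0.0013, -0.0098, 0, 0, 0, 0, -1, 0.0013, -0.0098, 0, 0, 0, 0, -1, 0.0013, -0.0098, 0, 0, 0, 0, -1]
}}

```text
clock: 9.13
tool_pos: [0.5507, -0.049, 0.1872]
tcp_rot: [-3.097, -0.53, -0.0]
force: [0.3, 0.2, -0.6]
gripper_width: 0.234
grip_force: 49.8
```

Request:
{"name": "carry_out", "arguments": {
  "motion": [0.0013, -0.0098, 0, 0, 0, 0, -1, 0.0013, -0.0098, 0, 0, 0, 0, -1, 0.0013, -0.0098, 0, 0, 0, 0, -1, 0.0013, -0.0098, 0, 0, 0, 0, -1, 0.0013, -0.0098, 0, 0, 0, 0, -1, 0.0013, -0.0098, 0, 0, 0, 0, -1, 0.0013, -0.0098, 0, 0, 0, 0, -1, 0.0013, -0.0098, 0, 0, 0, 0, -1]
}}

```text
clock: 9.8
tool_pos: [0.5345, 0.0285, 0.1871]
tcp_rot: [-3.097, -0.53, 0.0]
force: [0.1, -0.0, -0.7]
gripper_width: 0.231
grip_force: 49.8
```

```bash
python3 - <<'E'
from h import *
show();print(to([.5312,.0455,.187]))
s=capture("side");print([(a,c.round(0)) for a,c,m in blobs(s,(22,150,100),(34,255,255),10)])
cv2.imwrite("pics/b1.png",cv2.resize(s[130:280,160:360,::-1],(800,600)))
E
```

```text
t 9.8 p [0.5345 0.0285 0.1871] yaw_x 19.42 yaw_y -70.58 tilt 0.00 F [ 0.14 -0.03 -0.73] w 0.231 g 49.8 j [-0.66  0.55  0.74  2.12 -0.59  0.69 -0.75]
[ 0.0026 -0.0171  0.0001]
[(np.int32(28), array([234., 191.])), (np.int32(120), array([219., 199.]))]
```

View pics/b1.png

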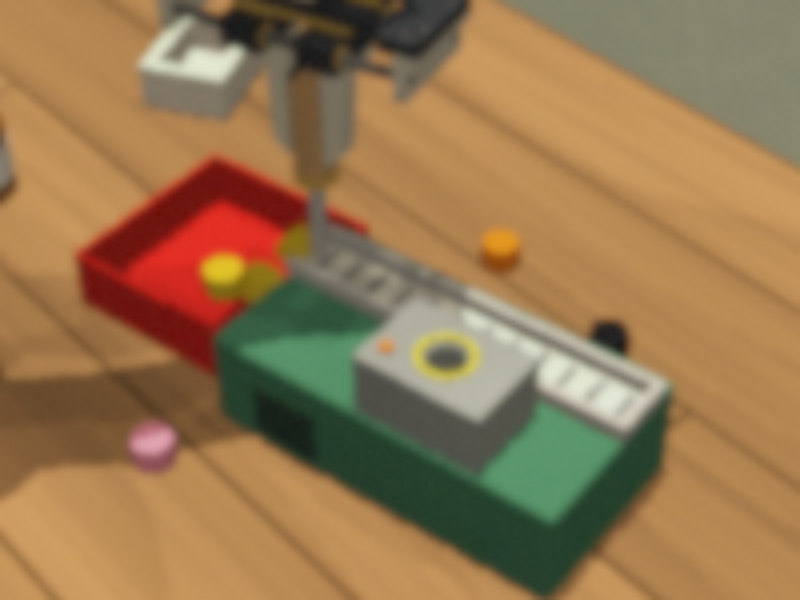

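The picture shows two plugs in the tray near (219,199) and the third at the gutter end (234,191), just ahead of the stylus. I push it over the edge.

Request:
{"name": "carry_out", "arguments": {
  "motion": [0.0013, -0.0098, 0, 0, 0, 0, -1, 0.0013, -0.0098, 0, 0, 0, 0, -1, 0.0005, -0.004, 0, 0, 0, 0, -1, 0, 0, 0, 0, 0, 0, -1, 0, 0, 0, 0, 0, 0, -1, 0, 0, 0, 0, 0, 0, -1]
}}

```text
clock: 10.35
tool_pos: [0.5299, 0.0504, 0.1872]
tcp_rot: [3.096, 0.529, 0.0]
force: [-1.1, 0.7, -0.7]
gripper_width: 0.233
grip_force: 49.8
```

Request:
{"name": "carry_out", "arguments": {
  "motion": [0, 0, -0.03, 0, 0, 0, -1, 0, 0, -0.03, 0, 0, 0, -1, 0, 0, 0, 0, 0, 0, -1, 0, 0, 0, 0, 0, 0, -1]
}}

```text
clock: 10.68
tool_pos: [0.5306, 0.0504, 0.2483]
tcp_rot: [-3.096, -0.529, -0.005]
force: [0.2, 0.1, -1.7]
gripper_width: 0.233
grip_force: 49.8
```

```bash
python3 - <<'E'
from h import *
show();print(to([.5026,-.134,.247]))
for n in("side","top"):
  s=capture(n);print(n,[(a,c.round(0),ray(n,c,.02)[0].round(3)) for a,c,m in blobs(s,(22,150,60),(36,255,255),10)])
  if n=="side":cv2.imwrite("pics/b2.png",cv2.resize(s[150:230,170:280,::-1],(800,580)))
  else: print(proj("top",[[.5333,.0357,.075]]))
E
```

```text
t 10.68 p [0.5306 0.0504 0.2483] yaw_x 19.38 yaw_y -70.62 tilt 0.18 F [ 0.19  0.13 -1.74] w 0.233 g 49.8 j [-0.79  0.47  0.85  2.07 -0.49  0.81 -0.88]
[-0.0876  0.1646  0.0011]
side [(np.int32(115), array([219., 200.]), array([0.515, 0.101, 0.02 ]))]
top [(np.int32(83), array([322., 219.]), array([ 0.519, -0.15 ,  0.02 ])), (np.int32(66), array([229., 220.]), array([0.522, 0.085, 0.02 ]))]
[[248.22081265 210.97584812]]
```

View pics/b2.png

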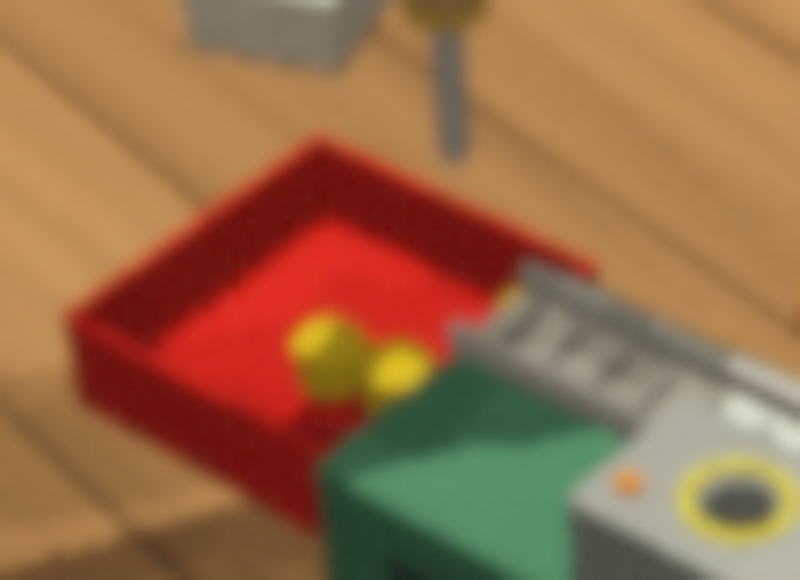

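Two plugs lie in the tray. The third is a sliver at about (240,191), hidden behind the gutter end. I move the arm to the aperture and check the tray from the top by masks.

Request:
{"name": "carry_out", "arguments": {
  "motion": [-0.0175, 0.0329, 0, 0, 0, 0, -1, -0.0175, 0.0329, 0, 0, 0, 0, -1, -0.0175, 0.0329, 0, 0, 0, 0, -1, -0.0175, 0.0329, 0, 0, 0, 0, -1, -0.0175, 0.0329, 0, 0, 0, 0, -1, 0, 0, 0, 0, 0, 0, -1, 0, 0, 0, 0, 0, 0, -1, 0, 0, 0, 0, 0, 0, -1]
}}

```text
clock: 11.45
tool_pos: [0.5015, -0.1331, 0.2462]
tcp_rot: [-3.096, -0.528, 0.002]
force: [-0.1, 0.9, -0.4]
gripper_width: 0.232
grip_force: 49.8
```

```bash
python3 - <<'E'
from h import *
show();print(to([.5026,-.134,.247]))
o=np.array([.5245,-.0684]);Y=np.array([-.2055,.9787]);X=np.array([.9787,.2055])
for n in("side","top"):
  s=capture(n)
  for a,c,m in blobs(s,(20,110,40),(38,255,255),6):
    q=ray(n,c,.02)[0,:2]; print(n,a,c.round(1),q.round(3),"tray rel",((q-[.5176,.1199])@np.c_[X,Y]).round(3))
# tray visible?
print([ (a,c.round(0)) for a,c,m in blobs(capture("top"),(0,170,80),(6,255,255),300)])
E
```

```text
t 11.45 p [ 0.5015 -0.1331  0.2462] yaw_x 19.37 yaw_y -70.63 tilt 0.10 F [-0.15  0.9  -0.44] w 0.232 g 49.8 j [-0.43  0.45  0.82  2.09 -0.46  0.79 -0.55]
[ 0.0007  0.0012 -0.0008]
side 7 [253.4 141.1] [0.791 0.272] tray rel [0.299 0.093]
side 11 [290.  140.6] [0.887 0.19 ] tray rel [ 0.376 -0.007]
side 18 [259.  143.2] [0.797 0.25 ] tray rel [0.3  0.07]
side 10 [281.6 149.8] [0.826 0.169] tray rel [ 0.312 -0.016]
side 153 [219.3 199.3] [0.517 0.103] tray rel [-0.004 -0.017]
side 80 [271.4 219.4] [ 0.573 -0.058] tray rel [ 0.017 -0.185]
top 80 [346.  126.4] [ 0.767 -0.23 ] tray rel [ 0.173 -0.394]
top 75 [232.7 196.3] [0.583 0.076] tray rel [ 0.055 -0.056]
top 208 [222.6 221.3] [0.519 0.102] tray rel [-0.003 -0.017]
top 839 [335.6 251.2] [ 0.436 -0.18 ] tray rel [-0.142 -0.276]
top 7 [277.  222.3] [ 0.512 -0.036] tray rel [-0.037 -0.151]
top 15 [265.7 228.1] [ 0.498 -0.006] tray rel [-0.045 -0.12 ]
top 8 [272.1 226.6] [ 0.502 -0.023] tray rel [-0.045 -0.137]
top 10 [255.1 234.2] [0.484 0.021] tray rel [-0.054 -0.09 ]
top 1094 [196.6 347.5] [0.217 0.166] tray rel [-0.284  0.107]
top 6 [223.3 368.3] [0.17  0.103] tray rel [-0.344  0.055]
[(np.int32(3118), array([492.,  95.])), (np.int32(3028), array([215., 223.]))]
```

```bash
python3 - <<'E'
from h import *
for z in(.014,.02,.05,.08): q=ray("top",(232.7,196.3),z)[0];print(z,q.round(3),proj("side",q).round(1))
print(to([.5026,-.134,.1945]))
im=capture("top")
for a,c,m in blobs(im,(20,110,40),(38,255,255),50):
  if 180<c[0]<250 and 180<c[1]<260:
    print(a,c.round(1),cv2.boundingRect(m))
E
```

```text
0.014 [0.584 0.076 0.014] [[243.3 195.3]]
0.02 [0.583 0.076 0.02 ] [[243. 194.]]
0.05 [0.576 0.074 0.05 ] [[241.2 187.2]]
0.08 [0.57  0.073 0.08 ] [[239.3 180.2]]
[-0.0002  0.0022  0.0521]
75 [232.8 196.4] (229, 191, 9, 11)
208 [222.6 221.3] (212, 214, 22, 16)
```

The third plug's pixels fit the tray floor, in the corner (tray frame 0.055, -0.056): it is in. I go down into the hole.

Request:
{"name": "carry_out", "arguments": {
  "motion": [0, 0.0015, 0.01, 0, 0, 0, -1, 0, 0, 0.01, 0, 0, 0, -1, 0, 0, 0.01, 0, 0, 0, -1, 0, 0, 0.008, 0, 0, 0, -1, 0, 0, 0.004, 0, 0, 0, -1, 0, 0, 0, 0, 0, 0, -1, 0, 0, 0, 0, 0, 0, -1]
}}

```text
clock: 12.23
tool_pos: [0.5022, -0.1351, 0.2049]
tcp_rot: [-3.097, -0.529, 0.001]
force: [0.8, 0.1, -0.8]
gripper_width: 0.229
grip_force: 49.8
```

```bash
python3 - <<'E'
from h import *
show();print(to([.5026,-.134,.1941]))
E
```

```text
t 12.23 p [ 0.5022 -0.1351  0.2049] yaw_x 19.39 yaw_y -70.61 tilt 0.04 F [ 0.76  0.09 -0.77] w 0.229 g 49.8 j [-0.37  0.5   0.76  2.13 -0.53  0.7  -0.48]
[ 0.0007 -0.0009  0.0108]
```

Tip at about 0.097, no contact. I press in small steps.

Request:
{"name": "carry_out", "arguments": {
  "motion": [0, -0.001, 0.004, 0, 0, 0, -1, 0, 0, 0.003, 0, 0, 0, -1, 0, 0, 0.002, 0, 0, 0, -1, 0, 0, 0.001, 0, 0, 0, -1, 0, 0, 0, 0, 0, 0, -1, 0, 0, 0, 0, 0, 0, -1]
}}

```text
clock: 12.73
tool_pos: [0.5024, -0.134, 0.1954]
tcp_rot: [3.096, 0.53, 0.001]
force: [0.2, 0.6, 4.1]
gripper_width: 0.234
grip_force: 49.8
```

Request:
{"name": "carry_out", "arguments": {
  "motion": [0, 0, 0.001, 0, 0, 0, -1, 0, 0, 0, 0, 0, 0, -1, 0, 0, 0, 0, 0, 0, -1]
}}

```text
clock: 12.98
tool_pos: [0.5024, -0.134, 0.1943]
tcp_rot: [3.096, 0.53, 0.001]
force: [1.5, -1.2, 6.0]
gripper_width: 0.235
grip_force: 49.8
```

Request:
{"name": "carry_out", "arguments": {
  "motion": [0, 0, 0.001, 0, 0, 0, -1, 0, 0, 0, 0, 0, 0, -1, 0, 0, 0, 0, 0, 0, -1]
}}

```text
clock: 13.23
tool_pos: [0.5024, -0.1341, 0.1937]
tcp_rot: [-3.097, -0.53, -0.002]
force: [-0.5, 0.5, 11.0]
gripper_width: 0.232
grip_force: 49.8
```

Request:
{"name": "carry_out", "arguments": {
  "motion": [0, 0, 0.0005, 0, 0, 0, -1, 0, 0, 0, 0, 0, 0, -1, 0, 0, 0, 0, 0, 0, -1, 0, 0, 0, 0, 0, 0, -1, 0, 0, 0, 0, 0, 0, -1, 0, 0, 0, 0, 0, 0, -1]
}}

```text
clock: 13.73
tool_pos: [0.5025, -0.1341, 0.1936]
tcp_rot: [-3.096, -0.529, -0.002]
force: [-1.3, 1.0, 17.1]
gripper_width: 0.235
grip_force: 49.8
```

```bash
python3 - <<'E'
from h import *
show();print([(c.round(0),a) for a,c,m in blobs(capture("top"),(20,110,40),(38,255,255),50) if 180<c[0]<250 and 180<c[1]<260])
print(close_job())
E
```

```text
t 13.73 p [ 0.5025 -0.1341  0.1936] yaw_x 19.40 yaw_y -70.60 tilt 0.08 F [-1.27  0.99 17.06] w 0.235 g 49.8 j [-0.35  0.52  0.73  2.14 -0.56  0.68 -0.47]
[(array([233., 196.]), np.int32(76)), (array([222., 221.]), np.int32(184)), (array([219., 257.]), np.int32(337))]
the job is handed in; nothing more can be done
None
```

I handed the job in at 13.7 s: by the camera masks all three plugs lie in the red tray, and the stylus, gripped at 50 N, holds the reset button against its hard stop at about 17 N; I did not re-check the jar, bust and mould at the end, and the hand-in gave no verdict.

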